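# Index the die turret of a chip cutter to the wedge die

### The arm

A 6-joint arm with a two-finger parallel gripper is mounted at the origin on the work surface. World frame = base frame: x ahead of the robot, y to its left, z up, the work surface at z = 0. Lengths are in mm, angles in rad, forces in N, time in s.
With the tool pointing down it reaches from about 350 to 875 mm from the base axis. Payload 4.2 kg.
Tool frame: the origin (TCP) lies between the finger pads; the fingertips stand 8 mm ahead of it and the grasp point (between the pads) lies 11 mm behind it; z points along the fingers, y is the line along which they close (so a half turn about z gives the same grasp; the last joint's range is limited). The gripper opens to 85 mm and grips with 20 to 120 N. Pads are 22 mm wide; open, the fingers measure 114 mm over their backs; the gripper's body (76 mm by 85 mm) begins 54 mm behind the grasp point. The pads swing forward as they close: fully open they stand 13 mm farther back than shut.
Start: joints at [-0.965, 0.385, 0.008, 0, -1.194, -0.259], TCP at [212.446, -587.764, 239.312] pointing down, gripper open.
Joint ranges: [-3.14, 3.14], [-1.21, 2.06], [-1.07, 1.41], [-3.16, 2.05], [-2.99, -0.16], [-3.1, 3.1]. Speed limits (rad/s): [2.79, 2.79, 3.14, 3.14, 3.14, 3.14].

### API

Orientations are given as a unit quaternion [x, y, z, w].
In Python, from bench import read_state, get_image, camera_params, job_done gives the robot as it stands.
- The arm moves only by the tool drive_tool, never from a script. Its argument "moves" is a list that holds one entry, the list of rows, each a list of 7 numbers: the shift along the tool's x, y, z in m, then the turn, a rotation vector about the tool's x, y, z in rad, then the closure in counts, from 0 (fully open) to 255 (shut). A call has 1 to 8 rows; each row shifts and turns the commanded pose from where the row before left it, along the tool's axes as they then stand; what a row does not reach is not made up. A row lasts 1/12 s, in which the tool goes at most 41.7 mm and 7.16 degrees, less where a joint would pass 70% of its speed; a pose out of reach is approached as far as the arm can. A call is refused whole if a number of a shift passes 0.0417 or a number of a turn 0.125, either way. A call with a gripper value outside its range is refused whole. The fingers move at their own pace and stop on an object; the grip force is fixed at half the most. Time passes only in rows, so rows that do not move let the fingers close. It gives the time, the measured TCP pose, the force and the opening at its end, in the units of the state.
- read_state(): the state, without advancing time (a new reading comes with each control period).
- get_image(name): name is "scene" or "side" or "wrist"; returns the picture (420x560x3 uint8, blue, green, red); there is no depth.
- camera_params(name): a dict with "mtx" (3x3 intrinsics, pixels), "extrinsics" (4x4, takes a point from camera to world coordinates). Camera axes: x right, y up, looking along -z (the intrinsics and any distortion apply to the point x, -y, -z); pixel columns grow to the right and rows downward; lengths in mm; the calibration is good to about 2 mm. A picture is of the moment at which its call begins: read the wrist's pose just before it. camera_params takes no time and is no camera call; for the wrist camera it gives the pose at the moment of the call.
- job_done(): hands the job in, once; it reports no verdict.
The state is a dict: "clock": time; "joints": joint angles; "joint_vel": joint speeds; "joint_efforts": joint torques, N m; "position": TCP position; "ee_rot": TCP orientation; "contact_force": force on the tool from outside, world axes, zero at the start; "wrist_torque": the same for the moment, N m; "gripper_width": finger opening in mm.
Only numpy, scipy, OpenCV 4.12 (cv2) and the standard library are available. Lean on these libraries where they do the work, as an engineer would, in place of code of your own. Each camera call takes 0.05 s, during which the arm holds its last target. There are 200 camera calls.

### The job

Potato wedges are next. Turn the click-stop turret on top of the vegetable cutter by its upright handle post until the wedge die, the one whose bars radiate from a small hub like the spokes of a wheel, has clicked in over the discharge chute, then let go. Do not knock or shift the glass jug standing by the cutter.

Things in the scene. Friction and masses are not known exactly. Their poses are not given: they have to be found in the camera images.
- cutter: Fixed white drum, 202 mm across, under a flat die turret (disc 200 mm across, top 110 mm above the table). Origin: centre of its underside; the turret turns about the vertical through it. The drum's -x axis points along the discharge chute to a low tray, 250 mm out. The turret turns either way without stops and clicks every 60 deg, needing 3 to 6 N at the post; left within 20 deg it snaps in.
- wedge_die (a point): Centre of the wedge die, level with the turret's top, 62 mm from its axis: a 45 mm opening with a steel rim, eight spokes meeting in a 12 mm hub. Five other dies as big share its circle, 60 deg apart: parallel bars, coarse grid, closed blank, fine grid, single bar. It starts one to three clicks from its place over the chute (the drum's -x side). Only the handle stands over 10 mm above the turret.
- handle (a point): Point on the axis of the turret's handle, 30 mm above the turret's top: a smooth upright black post, 16 mm in diameter, 50 mm tall (its top 160 mm above the table), fixed to the turret 84 mm from its axis, a quarter turn clockwise (from above) from the wedge die. Gripped lightly from above, it turns between the fingers as it is led round its circle.
- jug: Plain glass jug without handle or spout, 80 mm across, 110 mm tall, 0.3 kg, loose, standing about 200 mm from the turret's axis on the side away from the chute. Origin: centre of its underside.

How it is judged (in metres and radians):
At the end, for the whole second after the job is handed in: The wedge die rests over the discharge chute, its centre within 10.8 mm (10 degrees) of the chute's middle line on the chute's side, and the turret is let go (x of wedge_die in the frame of cutter below -0.05 m and y of wedge_die in the frame of cutter between -0.0108 and 0.0108 m); the robot touches nothing.
It fails at once if the glass jug is knocked or shifted: moved more than 25 mm or tipped more than 0.3 rad (distance of jug from where it was at the start of the episode above 0.025 m or angle between jug's own z axis and vertical above 0.3 rad).
It also fails if it takes over 35 s, if anything falls off the work surface, if the arm or the gripper's body presses on something with over 40 N, if the wrist force passes 120 N, or if a joint passes its speed limit or range.

## Working session

There is one attempt and no reset: what is moved stays moved. The work goes in short steps, Python scripts to look and compute and a tool call to move; the robot and the scene stay as the last step left them, time stands still between calls to the robot, and variables do not carry over. Pictures are saved under pics/ and viewed, on a budget of 10 in all, crops included, one or two more only if the job needs it, and the job is handed in when it is done.

Besides the shell and the picture viewer there is one more tool, called after "Call:" in YAML: its name, and indented under it one key for each argument. drive_tool: Moves the arm, as the interface text tells. Its arguments: {"type":"object","properties":{"moves":{"type":"array"}},"required":["moves"]}

```bash
mkdir -p pics; cat > h.py <<'E'
import numpy as np,cv2
from bench import *
def snap(n,f):
    im=get_image(n); cv2.imwrite('pics/'+f,im); return im
def ray(n,u,v,P=None):
    P=P or camera_params(n); K=np.array(P['mtx']);E=np.array(P['extrinsics'])
    d=np.linalg.inv(K)@[u,v,1]; d=E[:3,:3]@[d[0],-d[1],-d[2]]
    return E[:3,3],d/np.linalg.norm(d)
def onz(n,u,v,z,P=None):
    o,d=ray(n,u,v,P); return o+d*(z-o[2])/d[2]
def tri(r1,r2):
    (a,d),(b,e)=r1,r2
    s=np.linalg.lstsq(np.c_[d,-e],b-a,rcond=None)[0]
    p,q=a+s[0]*d,b+s[1]*e; return (p+q)/2,np.linalg.norm(p-q)
def proj(n,X,P=None):
    P=P or camera_params(n); K=np.array(P['mtx']);E=np.array(P['extrinsics'])
    c=E[:3,:3].T@(np.array(X)-E[:3,3]); p=K@[c[0],-c[1],-c[2]]; return p[:2]/p[2]
E
python3 - <<'E'
from h import *
a=snap('scene','s0.png');b=snap('side','d0.png');print(read_state())
for n in('scene','side','wrist'):print(n,camera_params(n))
snap('wrist','w0.png')
E
```

```text
{'clock': 0.1, 'joints': array([-9.65444221e-01,  3.85523435e-01,  6.74770913e-03, -4.34581640e-04,
       -1.19401170e+00, -2.58572863e-01]), 'joint_vel': array([ 0.00076211, -0.00138776,  0.00273544,  0.00137986, -0.00091917,
        0.00067646]), 'joint_efforts': array([-1.38222626e-03, -3.93319523e+01,  1.88929510e+01,  4.19791505e+00,
       -2.56808657e-03,  9.52413785e-06]), 'position': array([ 212.24422393, -587.31351097,  238.29881287]), 'ee_rot': array([-1.72443093e-01,  9.85018958e-01,  9.88658314e-04, -2.33373158e-04]), 'contact_force': array([ 0.12784502, -0.45135632, -0.32311301]), 'wrist_torque': array([-0.09127725,  0.06447455,  0.0340907 ]), 'gripper_width': 85.19279574614244}
scene {'mtx': array([[441.95910665,   0.        , 280.83626896],
       [  0.        , 441.95910665, 205.28697012],
       [  0.        ,   0.        ,   1.        ]]), 'extrinsics': array([[ 8.29037710e-01, -4.78272779e-01,  2.89744066e-01,
         7.94611949e+02],
       [ 5.59102947e-01,  6.99672004e-01, -4.44817920e-01,
        -3.46081258e+02],
       [ 1.00184919e-02,  5.30767591e-01,  8
[... 476 characters left out ...]
2],
       [ 9.55965247e-03,  6.82038949e-01,  7.31253366e-01,
         5.79084976e+02],
       [ 0.00000000e+00,  0.00000000e+00,  0.00000000e+00,
         1.00000000e+00]])}
wrist {'mtx': array([[353.62831824,   0.        , 280.24446357],
       [  0.        , 353.62831824, 210.69862985],
       [  0.        ,   0.        ,   1.        ]]), 'extrinsics': array([[-3.38926986e-01, -8.97546266e-01, -2.82026945e-01,
         1.39429894e+02],
       [ 9.40811292e-01, -3.22824925e-01, -1.03238466e-01,
        -6.14392743e+02],
       [ 1.61597233e-03, -3.00324436e-01,  9.53835741e-01,
         3.72387046e+02],
       [ 0.00000000e+00,  0.00000000e+00,  0.00000000e+00,
         1.00000000e+00]])}
```

View pics/s0.png

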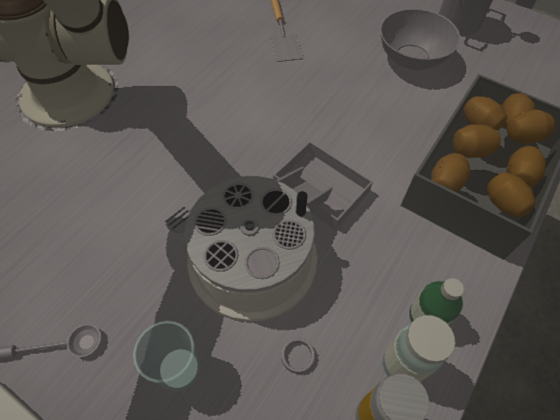

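View pics/d0.png

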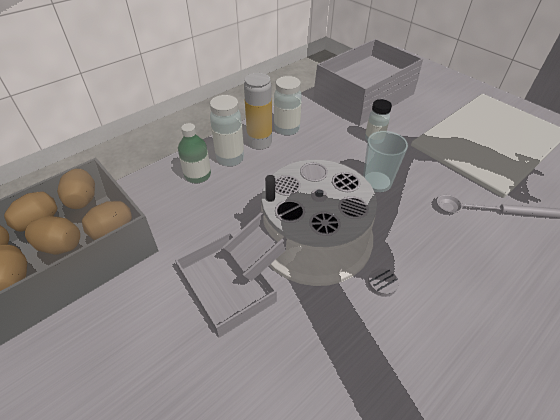

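The scene view shows the turret hub at (250,228), the wedge die at (238,195), the post at (302,196–214), the tray around (325,185) and the jug at (170,355). In the side view these are at (319,193), (324,223), (270,179–200), (228,280) and (383,165).

```bash
python3 - <<'E'
from h import *
f=lambda a,b:tri(ray('scene',*a),ray('side',*b))
hub=f((250,226),(319,192));w=f((238,195),(324,223));pt=f((302,195),(270,179))
print(hub,w,pt)
S=[(238,195),(275.5,202),(290,234.5),(263,263),(221,256),(210,221.5)]
D=[(324,223),(290,211),(287,185.5),(313.5,171.5),(345.5,181.5),(353.5,207.5)]
cs=np.mean([onz('scene',*p,110) for p in S],0);cd=np.mean([onz('side',*p,110) for p in D],0)
print('centre',cs,cd)
for n,L in(('scene',S),('side',D)):
  c=np.mean([onz(n,*p,110) for p in L],0)
  print([ (round(float(np.hypot(*v)),1),round(float(np.degrees(np.arctan2(v[1],v[0]))),1)) for v in [(onz(n,*p,110)-c)[:2] for p in L]])
c=(cs+cd)/2
print('post ang',np.degrees(np.arctan2(pt[0][1]-c[1],pt[0][0]-c[0])),np.hypot(*(pt[0]-c)[:2]))
# tray corners top (z~25?) table
for z in(0,30):
  t=[onz('scene',*p,z) for p in((311,145),(372,186),(338,226))]; print('tray sc',z,np.round(t))
  t=[onz('side',*p,z) for p in((177,265),(219,330),(274,294))]; print('tray sd',z,np.round(t))
print('jug',onz('scene',179,369,3),onz('side',377,182,3))
E
```

```text
(array([575.74855746, -96.475616  , 116.35350263]), np.float64(1.919648293403056)) (array([524.44676468, -57.86665967, 109.66698774]), np.float64(0.20780479970716464)) (array([623.29797706, -27.32848566, 155.89724032]), np.float64(1.2388831861380938))
centre [575.49562176 -95.99770397 110.        ] [572.70617251 -95.16821554 110.        ]
[(63.5, 143.2), (61.3, 84.1), (62.7, 23.6), (62.6, -35.7), (62.5, -96.2), (62.4, -155.9)]
[(61.3, 142.3), (61.7, 83.7), (60.2, 24.0), (62.5, -36.4), (62.0, -95.7), (62.4, -156.9)]
post ang 54.21634830965809 84.13694733725906
tray sc 0 [[524. 178.   0.]
 [675. 158.   0.]
 [666.  44.   0.]]
tray sd 0 [[688. 140.   0.]
 [537. 154.   0.]
 [528.  46.   0.]]
tray sc 30 [[536. 156.  30.]
 [681. 137.  30.]
 [671.  28.  30.]]
tray sd 30 [[666. 146.  30.]
 [523. 160.  30.]
 [515.  58.  30.]]
jug [ 591.8001257  -308.12978196    3.        ] [ 585.70888246 -303.22071317    3.        ]
```

```bash
python3 - <<'E'
import cv2,numpy as np
a=cv2.imread('pics/s0.png')[130:320,160:390];b=cv2.imread('pics/d0.png')[140:340,160:420]
a=cv2.resize(a,None,fx=2.4,fy=2.4,interpolation=3)[:, :552];b=cv2.resize(b,None,fx=2,fy=2,interpolation=3)
c=np.zeros((600,800,3),np.uint8);c[:b.shape[0],:b.shape[1]]=b
cv2.imwrite('pics/c1.png',np.clip(c*1.6,0,255).astype(np.uint8)[:400,:520]);cv2.imwrite('pics/c0.png',np.clip(a*1.6,0,255).astype(np.uint8))
E
```

```text
(no output)
```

View pics/c0.png

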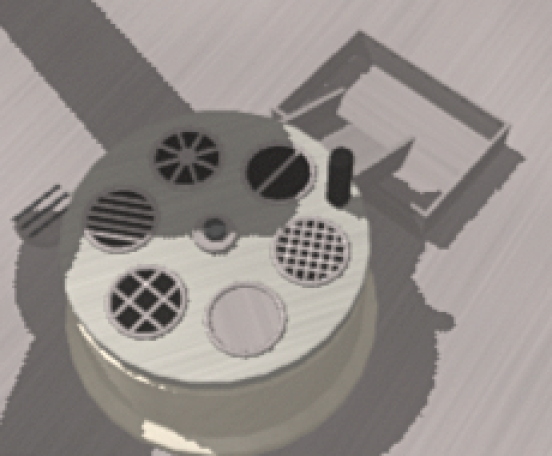

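The die circle gives a centre of about (574,−95.5). The dies sit at 143°, 84°, 24° and so on, and the chute and tray lie toward about 83°. The wedge die at 143° therefore needs one click clockwise. That leads the post from about 53.5° to about −6.5°, well away from the jug at (588,−305). I'll approach at height first.

Call:
drive_tool:
  moves:
    - [[-0.024, 0.0161, 0, 0, 0, 0, 0], [-0.024, 0.0161, 0, 0, 0, 0, 0], [-0.024, 0.0161, 0, 0, 0, 0, 0], [-0.024, 0.0161, 0, 0, 0, 0, 0], [-0.024, 0.0161, 0, 0, 0, 0, 0], [-0.024, 0.0161, 0, 0, 0, 0, 0], [-0.024, 0.0161, 0, 0, 0, 0, 0], [-0.024, 0.0161, 0, 0, 0, 0, 0]]

```text
clock: 0.82
position: [349.7, -400.0, 239.1]
ee_rot: [-0.172, 0.985, 0.0, -0.0]
contact_force: [0.4, 0.7, 0.5]
gripper_width: 85.8
```

Call:
drive_tool:
  moves:
    - [[-0.024, 0.0161, 0, 0, 0, 0, 0], [-0.024, 0.0161, 0, 0, 0, 0, 0], [-0.024, 0.0161, 0, 0, 0, 0, 0], [-0.024, 0.0161, 0, 0, 0, 0, 0], [-0.024, 0.0161, 0, 0, 0, 0, 0], [-0.024, 0.0161, 0, 0, 0, 0, 0], [-0.024, 0.0161, 0, 0, 0, 0, 0], [-0.024, 0.0161, 0, 0, 0, 0, 0]]

```text
clock: 1.48
position: [486.5, -213.6, 239.1]
ee_rot: [-0.173, 0.985, 0.0, -0.0]
contact_force: [0.8, -0.4, -0.2]
gripper_width: 85.6
```

Call:
drive_tool:
  moves:
    - [[-0.024, 0.0161, 0, 0, 0, 0, 0], [-0.024, 0.0161, 0, 0, 0, 0, 0], [-0.024, 0.0161, 0, 0, 0, 0, 0], [-0.024, 0.0161, 0, 0, 0, 0, 0], [-0.024, 0.0161, 0, 0, 0, 0, 0], [-0.024, 0.0161, 0, 0, 0, 0, 0], [-0.024, 0.0161, 0, 0, 0, 0, 0], [-0.024, 0.0161, 0, 0, 0, 0, 0]]

```text
clock: 2.15
position: [623.3, -27.3, 238.9]
ee_rot: [-0.173, 0.985, 0.0, -0.0]
contact_force: [-0.2, -0.6, 0.5]
gripper_width: 85.5
```

Call:
drive_tool:
  moves:
    - [[0, 0, 0, 0, 0, -0.12, 0], [0, 0, 0, 0, 0, -0.12, 0], [0, 0, 0, 0, 0, -0.12, 0], [0, 0, 0, 0, 0, -0.12, 0], [0, 0, 0, 0, 0, -0.11, 0], [0, 0, 0, 0, 0, 0, 0], [0, 0, 0, 0, 0, 0, 0]]

```text
clock: 2.73
position: [622.7, -28.6, 239.0]
ee_rot: [-0.45, 0.893, 0.0, -0.0]
contact_force: [-0.3, 0.6, 0.7]
gripper_width: 85.7
```

```bash
python3 - <<'E'
from h import *
from scipy.spatial.transform import Rotation as R
s=read_state();P=camera_params('wrist');M=R.from_quat(s['ee_rot']).as_matrix()
print(s['clock'],s['position'],s['joints'],s['contact_force']);print(M.round(3))
snap('wrist','w1.png')
print('pred post top/base',proj('wrist',[623.3,-27.3,160],P),proj('wrist',[623.3,-27.3,110],P),'wedge',proj('wrist',[524.4,-58,110],P),'hub',proj('wrist',[574.5,-96,116],P))
E
```

```text
2.7333 [622.66170161 -28.5799867  239.0115342 ] [ 2.13347407e-01  3.82363788e-01  3.57995042e-03 -1.12214577e-04
 -1.19261090e+00 -8.50134170e-01] [-0.26233944  0.55389708  0.71972311]
[[-0.595 -0.804 -0.001]
 [-0.804  0.595 -0.   ]
 [ 0.     0.    -1.   ]]
pred post top/base [280.49220179 228.85349367] [280.49293667 206.41532506] wedge [367.20279025  93.06624927] hub [278.06026772  91.83805229]
```

View pics/w1.png

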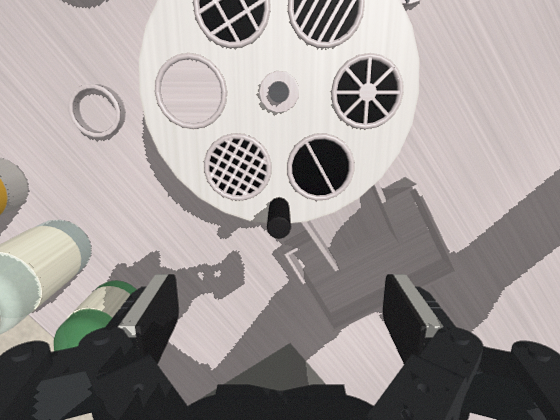

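The wrist view agrees with my predictions: post top at (279,225), hub at (278,92), wedge die at (367,92). The single-bar die at (320,167) points to the tray. I'll descend around the post and cage it loosely.

Call:
drive_tool:
  moves:
    - [[0, 0, 0.018, 0, 0, 0, 0], [0, 0, 0.018, 0, 0, 0, 0], [0, 0, 0.018, 0, 0, 0, 0], [0, 0, 0.018, 0, 0, 0, 0], [0, 0, 0.018, 0, 0, 0, 0], [0, 0, 0.016, 0, 0, 0, 0], [0, 0, 0, 0, 0, 0, 0]]

```text
clock: 3.37
position: [620.4, -28.8, 129.5]
ee_rot: [-0.45, 0.893, 0.002, -0.003]
contact_force: [-0.3, -1.2, -0.3]
gripper_width: 85.5
```

Call:
drive_tool:
  moves:
    - [[0, 0, 0, 0, 0, 0, 190], [0, 0, 0, 0, 0, 0, 190], [0, 0, 0, 0, 0, 0, 190], [0, 0, 0, 0, 0, 0, 190], [0, 0, 0, 0, 0, 0, 190], [0, 0, 0, 0, 0, 0, 190], [0, 0, 0, 0, 0, 0, 190], [0, 0, 0, 0, 0, 0, 190]]

```text
clock: 4.03
position: [622.8, -28.6, 133.5]
ee_rot: [-0.451, 0.892, -0.0, 0.0]
contact_force: [-0.1, -0.8, -0.8]
gripper_width: 21.6
```

Call:
drive_tool:
  moves:
    - [[0.0003, -0.0074, 0, 0, 0, 0.0873, 190], [0.0003, -0.0074, 0, 0, 0, 0.0873, 190], [0.0003, -0.0074, 0, 0, 0, 0.0873, 190], [0.0003, -0.0074, 0, 0, 0, 0.0873, 190], [0.0003, -0.0074, 0, 0, 0, 0.0873, 190], [0.0003, -0.0074, 0, 0, 0, 0.0873, 190], [0, 0, 0, 0, 0, 0, 190]]

```text
clock: 4.62
position: [650.8, -63.6, 133.2]
ee_rot: [-0.204, 0.979, -0.0, 0.0]
contact_force: [-0.2, -0.3, 0.1]
gripper_width: 21.9
```

Call:
drive_tool:
  moves:
    - [[0.0003, -0.0074, 0, 0, 0, 0.0873, 190], [0.0003, -0.0074, 0, 0, 0, 0.0873, 190], [0.0003, -0.0074, 0, 0, 0, 0.0873, 190], [0.0003, -0.0074, 0, 0, 0, 0.0873, 190], [0.0003, -0.0074, 0, 0, 0, 0.0873, 190], [0.0003, -0.0074, 0, 0, 0, 0.0873, 190], [0, 0, 0, 0, 0, 0, 190], [0, 0, 0, 0, 0, 0, 190]]

```text
clock: 5.28
position: [657.0, -106.3, 133.2]
ee_rot: [0.054, 0.999, 0.0, -0.0]
contact_force: [0.2, 0.4, 0.1]
gripper_width: 21.8
```

```bash
python3 - <<'E'
from h import *
snap('side','d1.png');a=snap('scene','s1.png');print(read_state()['clock'],proj('side',[574,-95.5,110]))
cv2.imwrite('pics/d1c.png',cv2.resize(cv2.imread('pics/d1.png')[100:350,130:430],None,fx=2,fy=2))
E
```

```text
5.3833 [318.46322543 195.33573802]
```

View pics/d1c.png

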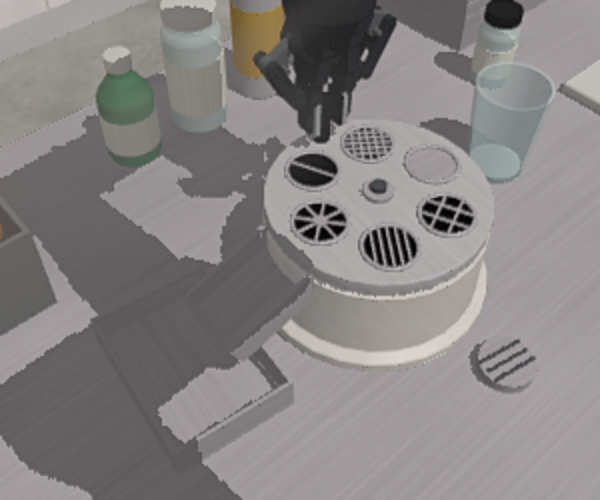

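The wedge die, at crop (319,222) or side (289.5,211), now sits where the single-bar die was, on the chute side. The jug has not moved. I'll release and rise.

Call:
drive_tool:
  moves:
    - [[0, 0, 0, 0, 0, 0, 0], [0, 0, 0, 0, 0, 0, 0], [0, 0, 0, 0, 0, 0, 0], [0, 0, 0, 0, 0, 0, 0], [0, 0, 0, 0, 0, 0, 0], [0, 0, 0, 0, 0, 0, 0], [0, 0, 0, 0, 0, 0, 0]]

```text
clock: 5.97
position: [657.1, -106.2, 133.3]
ee_rot: [0.055, 0.998, 0.0, -0.0]
contact_force: [0.3, 0.1, 0.7]
gripper_width: 85.5
```

Call:
drive_tool:
  moves:
    - [[0, 0, -0.015, 0, 0, 0, 0], [0, 0, -0.018, 0, 0, 0, 0], [0, 0, -0.018, 0, 0, 0, 0], [0, 0, -0.018, 0, 0, 0, 0], [0, 0, -0.018, 0, 0, 0, 0], [0, 0, -0.018, 0, 0, 0, 0], [0, 0, 0, 0, 0, 0, 0], [0, 0, 0, 0, 0, 0, 0]]

```text
clock: 6.63
position: [657.5, -106.2, 239.5]
ee_rot: [0.055, 0.998, 0.0, 0.001]
contact_force: [-0.9, -0.8, -1.8]
gripper_width: 85.5
```

```bash
python3 - <<'E'
from h import *
s=read_state();print(s['clock'],s['position'],s['contact_force'],s['gripper_width'])
P=camera_params('wrist');w=snap('wrist','w2.png');d=snap('side','d2.png')
np.save('P.npy',P,allow_pickle=True)
a=np.radians(83.7);print('pred wedge',proj('wrist',[574+62*np.cos(a),-95.5+62*np.sin(a),110],P),'hub',proj('wrist',[574,-95.5,110],P))
cv2.imwrite('pics/wd2.png',np.vstack([cv2.resize(w,(400,300)),cv2.resize(d,(400,300))]))
E
```

```text
6.6333 [ 657.53413566 -106.19539078  239.49609984] [-0.90024731 -0.78203517 -1.76849913] 85.4758721547405
pred wedge [371.38456718  88.49182147] hub [283.35195698  88.65325608]
```

View pics/wd2.png

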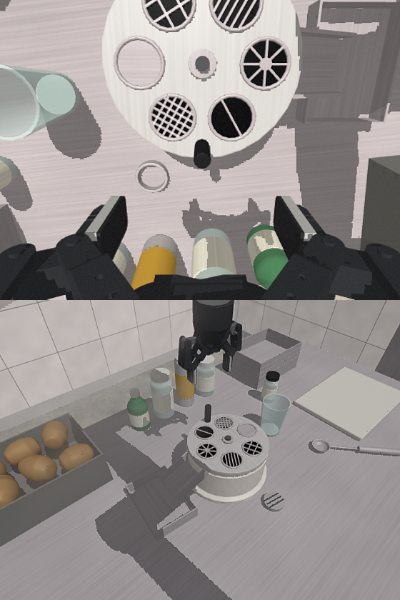

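The wedge die is at wrist (371,90) against a predicted (371,88) for chute centre, pointing straight at the tray. The post is free and the jug stands upright. I'll compare the jug's patch numerically and hand in.

```bash
python3 - <<'E'
from h import *
a=cv2.imread('pics/d0.png',0);b=cv2.imread('pics/d2.png',0)
r=cv2.matchTemplate(b[110:220,340:435],a[135:195,363:410],cv2.TM_CCOEFF_NORMED);_,m,_,l=cv2.minMaxLoc(r)
print('jug pixel shift',l[0]+340-363,l[1]+110-135,m)
u=onz('wrist',371,90,110,np.load('P.npy',allow_pickle=True).item());v=u[:2]-[574,-95.5];print('wedge angle',np.degrees(np.arctan2(v[1],v[0])))
print(read_state()['contact_force']);job_done()
E
```

```text
jug pixel shift 0 0 0.381155788898468
wedge angle 82.76829470910637
[-0.59499814  0.99630416 -0.8942411 ]
the job is handed in; nothing more can be done
```

I turned the turret one click clockwise, and the wedge die now sits over the discharge chute. I caged the post loosely between the fingers (about 22 mm open), led it round about 60°, opened the gripper and rose clear. The job was handed in at about 6.7 s.

- **Wedge die:** it measures 82.8° in world angle. The chute line is about 83.7° from the detent positions and about 82.5° from the tray edge, so it is within about 1° of either estimate.
- **Release:** the gripper is fully open with the TCP at 239 mm, well clear of the 160 mm post. The contact force reads only noise, up to about 2 N.
- **Jug:** the before-and-after template match shows a 0-pixel shift. Its score was low (0.38), probably from changed shadows seen through the glass, so the match is weak evidence. The view after release shows the jug upright and, by eye, where it was. The gripper never came near it while turning the post.

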